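Walk the die block round to the fence

TASK

The heavy metal die block stands askew on the counter: with the fingertips, walk it round by pushing at one corner and then another, until one of its long sides lies flat against the smooth front of the aluminium fence, with neither end of the block sticking out past the fence's ends. Only push it along the counter, never lift or tip it, leave the other things where they are, and draw the hand clear at the end.

Things in the scene. Friction and masses are not known exactly. Their poses are not given: they have to be found in the camera images.
- die_block: a plain rectangular grey metal block, 90 mm along its x, 140 mm along its y, 45 mm high (its top edges step in 7 mm above 37 mm), a flat dark disc on the middle of its top; too wide to grasp. Origin at the centre of its underside, z up. Loose, 1.0 to 1.6 kg; slides under a push of 4 to 13 N and stops when the push stops. Either long (140 mm) side may go to the fence
- fence: the fence: an aluminium bar fixed to the counter, 180 mm long along its y axis, 28 mm thick, 32 mm high, with two low bolted feet on the side away from the block. Origin at the middle of the smooth front face's lower edge, on the counter; the face is the plane x = 0 of this frame, the bar lies at x = 0 to +28 mm (feet to +78 mm), and the block stands on the -x side. It never moves
- jar_lid: a flat brass jar lid lying on the counter, 72 mm across, 13 mm high; origin at the centre of its underside. A bystander, to be left alone
- jar: a closed amber glass jar with a brass cap, 72 mm across, 100 mm high; origin at the centre of its underside. A bystander, to be left alone
- tamper: a steel coffee tamper standing on its 56 mm wide foot, 70 mm high; origin at the centre of its underside. A bystander, to be left alone
- stamp: a turned wooden hand stamp standing on its 34 mm wide foot, 66 mm high; origin at the centre of its underside. A bystander, to be left alone
- tin: a small closed steel tin, 60 mm across, 50 mm high; origin at the centre of its underside. A bystander, to be left alone
- scoop: a spoon-shaped bean scoop, 200 mm long, lying on the counter along its own x axis; origin about mid-length. A bystander, to be left alone
- coaster: a dark square slab, 100 x 100 x 6 mm, lying on the counter; origin at the centre of its underside. A bystander, to be left alone

How it is judged:
At the end, for the whole second after the job is handed in: One long side of the die block lies against the fence's front face: gap at most 4 mm at its middle, square within 0.04 rad (2.3 degrees), neither end sticking out past the fence by more than 2 mm (centre within 22 mm of the fence's middle); the block flat on the counter and at rest (x of die_block in the frame of fence between -0.049 and -0.042 m and y of die_block in the frame of fence between -0.022 and 0.022 m and angle between the y axis of die_block and the y axis of fence, either way round below 0.04 rad and angle between die_block's own z axis and vertical below 0.03 rad and linear speed of die_block below 0.01 m/s and angular speed of die_block below 0.05 rad/s); the robot touches nothing.
It fails at once if the die block is lifted more than 6 mm off the counter (height (world z) of die_block above 0.006 m).
It fails at once if the die block is tipped by more than 0.12 rad (angle between die_block's own z axis and vertical above 0.12 rad).
It fails at once if another thing on the counter is moved by more than 20 mm (distance of any of jar_lid, jar, tamper, stamp, tin, scoop, coaster from where it was at the start of the episode above 0.02 m).
It also fails if it takes over 72 s, if anything falls off the work surface, if the arm or the gripper's body presses on something with over 40 N, if the wrist force passes 120 N, or if a joint passes its speed limit or range.

ROBOT

A 6-joint arm with a two-finger parallel gripper is mounted at the origin on the work surface. World frame = base frame: x ahead of the robot, y to its left, z up, the work surface at z = 0. Lengths are in m, angles in rad, forces in N, time in s.
With the tool pointing down it reaches from about 0.225 to 0.875 m from the base axis. Payload 3.4 kg.
Tool frame: the origin (TCP) lies at the very end of the fingers, on their centre line; the grasp point (between the pads) lies 19 mm behind it; z points along the fingers, y is the direction in which the jaws open and shut (so a half turn about z gives the same grasp; the last joint's range is limited). The gripper opens to 85 mm and grips with 20 to 120 N. Pads are 22 mm wide; open, the fingers measure 114 mm over their backs; the gripper's body (76 mm by 85 mm) begins 54 mm behind the grasp point. The pads swing forward as they close: fully open they stand 13 mm farther back than shut.
Start: joints at [-0.121, 0.276, 1.505, -0, 1.361, -0.121], TCP at [0.575, -0, 0.231] pointing down, gripper open.
Joint ranges: [-2.89, 2.89], [-0.75, 2.08], [0.22, 2.7], [-1.18, 4.32], [0.11, 2.71], [-2.7, 2.7]. Speed limits (rad/s): [2.57, 2.57, 3.14, 3.14, 3.14, 3.14].

INTERFACE

Orientations are given as a unit quaternion [w, x, y, z].
In Python, from rig import telemetry, optics, order gives the robot as it stands.
- The arm moves only by the shell command python3 -m creep 'ROWS' [FORCE]. ROWS is a JSON object of lists of equal length, an entry for each row: "slide": the shift along the world's x, y, z normalised to -1 to 1, where 1 is 0.15 m, a list of three; "twist": the turn, a rotation vector about the world's x, y, z normalised to -1 to 1, where 1 is 360 degrees, a list of three; "fingers": the gripper's target within -1 to 1 (fully open at 1, half-way at 0, shut at -1). A call has 1 to 20 rows; each row is the pose to reach, as a shift and turn from the pose commanded when the call began, turning the shorter way round; what a row does not reach only later rows make up. A row lasts 1/10 s, in which the tool goes at most 50 mm and 8.59 degrees, less where a joint would pass 70% of its speed; a pose out of reach is approached as far as the arm can. A call with a number of a shift or a turn outside -1 to 1 is refused whole. A call with a gripper value outside its range is refused whole. The fingers move at their own pace and stop on an object; FORCE is the grip in N (left out, the last holds). Time passes only in rows, so rows that repeat a pose let the fingers close. It gives the time, the measured TCP pose, the force and the opening at its end, in the units of the state.
- telemetry.get_state(): the state, without advancing time (a new reading comes with each control period).
- optics.get_image(name): name is "scene" or "side" or "wrist"; returns a dict with "img" (420x560x3 uint8, blue, green, red), "depth" (420x560 float32, m along the optical axis (not along the pixel's ray), 0 where there is no reading), "fovy" (degrees; the focal length in pixels is half the picture's height over the tangent of half this angle, whatever the lens; pixels are square), "cx", "cy" (the principal point, pixels), "dist" ([k1, k2, p1, p2, k3] as OpenCV has them; the pictures are not rectified), "world_from_camera" (4x4, takes a point from camera to world coordinates). Camera axes: x right, y down, z forward; pixel columns grow to the right and rows downward; lengths in m; the calibration is good to about 2 mm. A picture is of the moment at which its call begins.
- order.sign_off(): hands the job in, once; it reports no verdict.
The state is a dict: "clock": time; "qpos": joint angles; "qd": joint speeds; "effort": joint torques, N m; "position": TCP position; "ee_rot": TCP orientation; "contact_force": force on the tool from outside, world axes, zero at the start; "moment": the same for the moment, N m; "width": finger opening in m.
Only numpy, scipy, OpenCV 4.12 (cv2) and the standard library are available. Lean on these libraries where they do the work, as an engineer would, in place of code of your own. Each camera call takes 0.05 s, during which the arm holds its last target.

## Working session

There is one attempt and no reset: what is moved stays moved. The work goes in short steps, Python scripts to look and compute and a shell command to move; the robot and the scene stay as the last step left them, time stands still between calls to the robot, and variables do not carry over. Pictures are saved under pics/ and viewed, and the job is handed in when it is done.

```bash
ls; mkdir -p pics; python3 - <<'E'
from rig import telemetry, optics
import cv2, numpy as np
print(telemetry.get_state())
for n in ["scene","side","wrist"]:
    d=optics.get_image(n); cv2.imwrite(f"pics/{n}0.png",d["img"]); print(n,d["fovy"],d["cx"],d["cy"],d["dist"],np.round(d["world_from_camera"],3).tolist())
    np.savez(f"pics/{n}0.npz",**d)
E
```

```text
pics
{'clock': 0.0, 'qpos': array([-1.21011593e-01,  2.76634313e-01,  1.50615783e+00, -1.68513663e-05,
        1.36073140e+00, -1.20988183e-01]), 'qd': array([-6.33967897e-04, -1.85746171e-04,  9.98544614e-04,  2.02477819e-05,
       -1.34061490e-04,  2.02984133e-03]), 'effort': array([ 6.20495921e-04, -4.16768074e+01, -2.45808578e+01, -1.52056768e-04,
        1.11346930e-02,  1.69860516e-05]), 'position': array([5.74450298e-01, 4.87406035e-05, 2.30407476e-01]), 'ee_rot': array([-7.55002643e-04,  7.07113480e-01,  7.07099423e-01, -6.01765163e-04]), 'contact_force': array([-0.37291938, -0.14725238, -0.36612134]), 'moment': array([-0.04715357, -0.06021905,  0.03342866]), 'width': 0.0854473533885707}
scene 48.07170069239231 275.4487172637464 210.10955669270928 [0.04699985 0.         0.         0.         0.        ] [[-0.652, 0.65, -0.39, 1.14], [0.758, 0.549, -0.352, 0.549], [-0.014, -0.525, -0.851, 1.301], [0.0, 0.0, 0.0, 1.0]]
side 54.01078022986067 276.97204366858205 215.7647137187757 [-0.01124587  0.          0.          0.          0.        ] [[0.988, -0.109, 0.111, 0.417], [-0.156, -0.646, 0.747, -0.828], [-0.009, -0.755, -0.655, 0.773], [0.0, 0.0, 0.0, 1.0]]
wrist 62.23477302837584 286.1926568428473 209.40851599318262 [0.01557242 0.         0.         0.         0.        ] [[1.0, 0.002, -0.003, 0.575], [0.001, -0.966, -0.259, 0.065], [-0.003, 0.259, -0.966, 0.374], [0.0, 0.0, 0.0, 1.0]]
```

View pics/scene0.png

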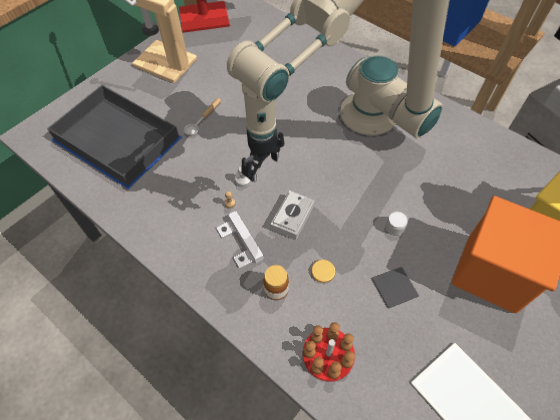

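View pics/side0.png

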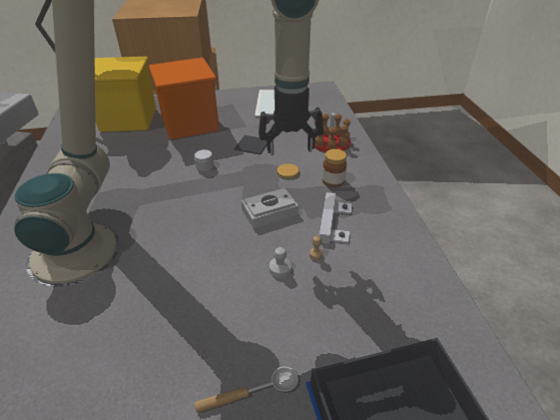

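View pics/wrist0.png

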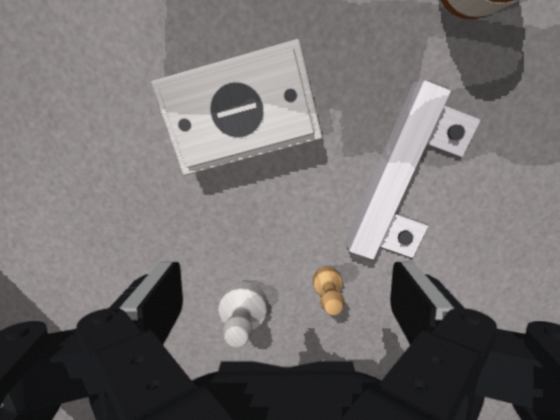

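Wrist view: the block is at about (152–320, 40–175) and the fence bar at about (350–450, 80–260). The tamper is at (240, 315), the stamp at (328, 290), and the jar is at the top right. Next I measure them.

```bash
cat > h.py <<'E'
import numpy as np, cv2
def K(d):
    f=210/np.tan(np.radians(d["fovy"])/2); return np.array([[f,0,d["cx"]],[0,f,d["cy"]],[0,0,1.]])
def rays(d,px):
    u=cv2.undistortPoints(np.asarray(px,float).reshape(-1,1,2),K(d),np.asarray(d["dist"],float)).reshape(-1,2)
    return np.c_[u,np.ones(len(u))]
def cloud(d):
    h,w=d["depth"].shape; v,u=np.mgrid[:h,:w]
    r=rays(d,np.c_[u.ravel(),v.ravel()])*d["depth"].reshape(-1,1)
    T=d["world_from_camera"]; P=r@T[:3,:3].T+T[:3,3]; P[d["depth"].ravel()==0]=np.nan
    return P.reshape(h,w,3)
def plane(d,px,z):
    T=d["world_from_camera"]; r=rays(d,px)@T[:3,:3].T; t=(z-T[2,3])/r[:,2]; return (T[:3,3]+r*t[:,None])[:,:2]
def comps(d,lo,hi,box,minarea=60,zc=None):
    P=cloud(d); m=(P[...,2]>lo)&(P[...,2]<hi)&(P[...,0]>box[0])&(P[...,0]<box[1])&(P[...,1]>box[2])&(P[...,1]<box[3])
    n,l,s,c=cv2.connectedComponentsWithStats(m.astype(np.uint8))
    out=[]
    for i in range(1,n):
        if s[i,4]<minarea: continue
        z=np.median(P[l==i][:,2]); 
        cs,_=cv2.findContours((l==i).astype(np.uint8),cv2.RETR_EXTERNAL,cv2.CHAIN_APPROX_NONE)
        ct=max(cs,key=len).reshape(-1,2); xy=plane(d,ct,zc or z)
        (cx,cy),(w,h),a=cv2.minAreaRect((xy*1000).astype(np.float32))
        if h<w: ang=a
        else: ang=a+90
        out.append((s[i,4],c[i].round().tolist(),round(float(z),4),(round(cx,1),round(cy,1)),(round(max(w,h),1),round(min(w,h),1)),round(ang,2)))
    return out
E
python3 - <<'E'
from h import *
for n in ["wrist","scene","side"]:
    d=dict(np.load(f"pics/{n}0.npz")); P=cloud(d); print(n,"table z",np.nanmedian(P[...,2]))
    for nm,lo,hi in [("top45",.041,.049),("32",.028,.036),("any",.008,.12)]:
        for o in comps(d,lo,hi,(.2,.9,-.35,.4)): print(nm,o)
E
```

```text
wrist table z 0.0012526317508252116
top45 (np.int32(129), [486.0, 5.0], 0.0446, (743.2, 154.8), (34.5, 5.2), 173.21)
top45 (np.int32(12070), [237.0, 108.0], 0.0461, (528.9, 70.8), (125.8, 76.1), 14.97)
32 (np.int32(143), [474.0, 7.0], 0.0323, (740.1, 155.9), (38.8, 6.2), 167.94)
32 (np.int32(5303), [399.0, 168.0], 0.0325, (681.9, 9.1), (179.4, 29.6), 70.15)
32 (np.int32(71), [242.0, 310.0], 0.0311, (525.3, -142.3), (19.7, 10.1), 168.1)
any (np.int32(902), [476.0, 7.0], 0.0328, (740.6, 154.9), (62.6, 13.9), 179.5)
any (np.int32(15188), [239.0, 107.0], 0.0458, (529.9, 70.6), (136.6, 88.0), 14.89)
any (np.int32(8542), [406.0, 169.0], 0.0318, (697.5, 3.4), (179.7, 73.3), 70.33)
any (np.int32(1066), [330.0, 290.0], 0.0277, (622.5, -120.9), (57.1, 31.4), 107.97)
any (np.int32(2210), [242.0, 313.0], 0.0241, (524.6, -153.3), (79.4, 53.9), 87.28)
scene table z -0.000269784984942012
top45 (np.int32(724), [292.0, 211.0], 0.0448, (531.3, 71.8), (128.8, 83.8), 15.85)
32 (np.int32(396), [245.0, 235.0], 0.0318, (685.2, 9.0), (179.6, 28.6), 70.38)
32 (np.int32(63), [282.0, 228.0], 0.034, (597.1, 84.
[... 743 characters left out ...]
, 0.0456, (527.6, 67.9), (126.4, 80.5), 14.94)
32 (np.int32(438), [327.0, 214.0], 0.0324, (681.4, 6.5), (184.5, 27.9), 70.06)
32 (np.int32(149), [269.0, 213.0], 0.0322, (515.0, 35.7), (163.0, 82.8), 160.81)
any (np.int32(1256), [333.0, 157.0], 0.0521, (761.9, 281.1), (375.8, 114.6), 72.19)
any (np.int32(326), [204.0, 159.0], 0.0412, (352.4, 321.3), (115.1, 58.0), 89.63)
any (np.int32(234), [287.0, 170.0], 0.0131, (615.1, 258.2), (73.6, 68.0), 80.29)
any (np.int32(1435), [269.0, 206.0], 0.0435, (526.0, 47.5), (148.1, 123.9), 15.06)
any (np.int32(928), [327.0, 225.0], 0.0311, (686.7, -41.2), (269.2, 90.0), 65.37)
any (np.int32(459), [279.0, 263.0], 0.0235, (523.1, -141.1), (93.5, 53.7), 80.51)
```

Wrist measurements, which agree with the other two views and with the given sizes:
- **Block:** centre (529, 71) mm, long axis at 15°.
- **Fence:** bar centre (682, 9) mm, axis at 70.2°.
- **Goal:** block centre about (626, 29) mm, turned 55° counter-clockwise.

I will push the left short side near its lower corner first, then the upper-left end of the long side.

```bash
python3 -m creep '{"slide":[[-0.3,0.04,-0.3],[-0.6,0.08,-0.6],[-0.9,0.1,-0.86],[-0.9,0.1,-0.86],[-0.9,0.1,-0.86],[-0.9,0.1,-0.86],[-0.9,0.1,-0.86],[-0.9,0.1,-0.86]],"twist":[[0,0,0],[0,0,0],[0,0,0],[0,0,0],[0,0,0],[0,0,0],[0,0,0],[0,0,0]],"fingers":[-1,-1,-1,-1,-1,-1,-1,-1]}' 40
python3 - <<'E'
from rig import optics
from h import *
for n in ["wrist","side"]:
    d=optics.get_image(n); cv2.imwrite(f"pics/{n}1.png",d["img"])
    for o in comps(d,.04,.05,(.35,.75,-.1,.2)): print(n,o)
E
```

```text
clock: 0.95
position: [0.4426, 0.0147, 0.1035]
ee_rot: [0.001, 0.707, 0.707, 0.001]
contact_force: [-0.7, -0.2, -0.7]
width: 0.0001
wrist (np.int32(30697), [442.0, 127.0], 0.0458, (528.1, 70.9), (125.4, 75.7), 14.87)
side (np.int32(807), [268.0, 201.0], 0.0454, (526.5, 66.1), (129.3, 83.9), 14.72)
```

View pics/wrist1.png

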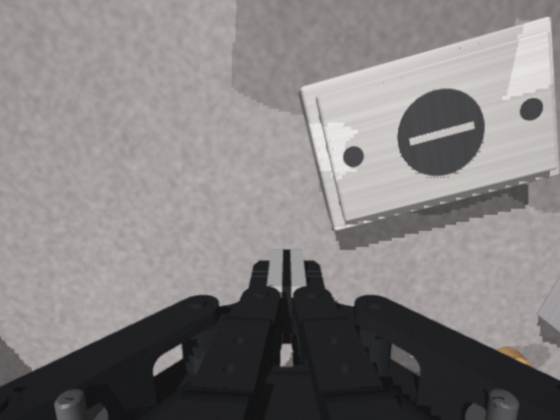

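```bash
python3 -m creep '{"slide":[[0,0.05,-0.2],[0,0.05,-0.4],[0,0.05,-0.58],[0,0.05,-0.58],[0.05,0.05,-0.58],[0.1,0.05,-0.58],[0.13,0.05,-0.58],[0.16,0.05,-0.58],[0.19,0.05,-0.58],[0.22,0.05,-0.58],[0.25,0.05,-0.58],[0.28,0.05,-0.58],[0.31,0.05,-0.58],[0.34,0.05,-0.58],[0.37,0.05,-0.58],[0.4,0.05,-0.58],[0.4,0.05,-0.58]],"twist":[[0,0,0],[0,0,0],[0,0,0],[0,0,0],[0,0,0],[0,0,0],[0,0,0],[0,0,0],[0,0,0],[0,0,0],[0,0,0],[0,0,0],[0,0,0],[0,0,0],[0,0,0],[0,0,0],[0,0,0]],"fingers":[-1,-1,-1,-1,-1,-1,-1,-1,-1,-1,-1,-1,-1,-1,-1,-1,-1]}'
cat > look.py <<'E'
import sys
from rig import optics
from h import *
t=sys.argv[1]
F=np.array([668.8,13.7]); th=np.radians(70.2); u=np.array([np.cos(th),np.sin(th)]); n=np.array([u[1],-u[0]])
for c in ["wrist","side","scene"]:
    d=optics.get_image(c); cv2.imwrite(f"pics/{c}{t}.png",d["img"])
    for o in comps(d,.04,.05,(.35,.72,-.1,.2),300):
        r=np.array(o[3])-F; print(c,o,"fence x,y %.1f %.1f ang %.1f"%(r@n,r@u,70.2-o[5]))
E
python3 look.py 2
```

```text
clock: 2.75
position: [0.4997, 0.0218, 0.0163]
ee_rot: [0.0, 0.707, 0.707, -0.001]
contact_force: [-4.0, -4.1, 1.2]
width: -0.0004
wrist (np.int32(62479), [424.0, 137.0], 0.0461, (546.6, 78.3), (95.4, 74.8), 31.46) fence x,y -136.9 19.4 ang 38.7
wrist (np.int32(749), [286.0, 277.0], 0.0445, (499.6, 30.8), (28.1, 8.3), 0.17) fence x,y -165.0 -41.2 ang 70.0
side (np.int32(390), [287.0, 195.0], 0.0453, (559.2, 81.6), (131.1, 79.7), 34.02) fence x,y -126.1 26.8 ang 36.2
scene (np.int32(809), [290.0, 220.0], 0.045, (563.1, 86.7), (130.9, 80.5), 31.69) fence x,y -124.2 32.9 ang 38.5
```

View pics/side2.png

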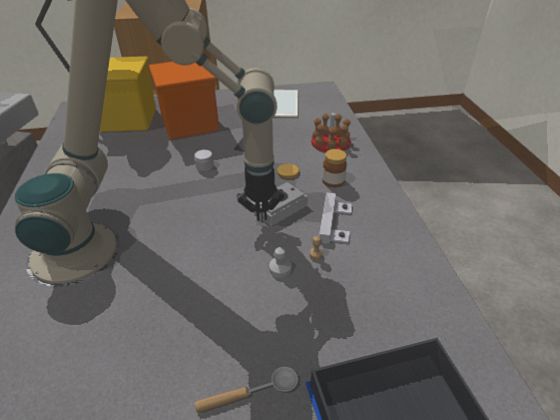

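```bash
python3 -m creep '{"slide":[[-0.2,0,0],[-0.2,0,0],[-0.2,0,0.3],[-0.2,0,0.55],[-0.16,0.3,0.55],[-0.13,0.66,0.55],[-0.13,0.66,0.55],[-0.13,0.66,0.55],[-0.13,0.66,0.3],[-0.13,0.66,0],[-0.13,0.66,0],[-0.13,0.66,0]],"twist":[[0,0,0],[0,0,0],[0,0,0],[0,0,0],[0,0,0],[0,0,0],[0,0,0],[0,0,0],[0,0,0],[0,0,0],[0,0,0],[0,0,0]],"fingers":[-1,-1,-1,-1,-1,-1,-1,-1,-1,-1,-1,-1]}'
python3 look.py 3
```

```text
clock: 4.1
position: [0.4806, 0.1205, 0.0154]
ee_rot: [-0.0, 0.708, 0.707, -0.001]
contact_force: [0.4, -0.3, 0.3]
width: -0.0002
wrist (np.int32(9541), [513.0, 312.0], 0.0456, (555.1, 111.6), (56.1, 48.6), 101.06) fence x,y -140.1 53.6 ang -30.9
wrist (np.int32(728), [287.0, 278.0], 0.0442, (480.4, 129.6), (27.9, 7.9), 0.06) fence x,y -216.5 45.2 ang 70.1
wrist (np.int32(440), [404.0, 360.0], 0.0456, (525.4, 96.6), (17.1, 5.6), 143.87) fence x,y -163.0 29.4 ang -73.7
side (np.int32(778), [278.0, 197.0], 0.0455, (559.3, 80.4), (129.5, 85.5), 32.14) fence x,y -125.6 25.7 ang 38.1
scene (np.int32(805), [290.0, 221.0], 0.0448, (564.4, 88.0), (135.3, 80.7), 33.14) fence x,y -123.4 34.5 ang 37.1
```

```bash
sleep 1
```

```text
(no output)
```

View pics/wrist3.png

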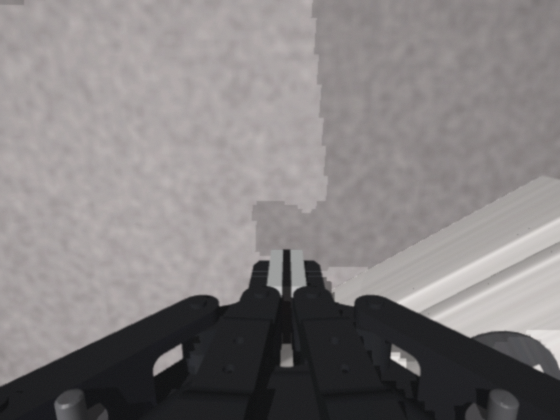

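The block sits to the lower right of the fingertips, with its long face running about (330, 290)–(560, 180). I push this end toward the fence.

```bash
python3 -m creep '{"slide":[[0.02,-0.04,0],[0.04,-0.07,0],[0.055,-0.09,0],[0.07,-0.11,0],[0.085,-0.13,0],[0.1,-0.15,0],[0.115,-0.17,0],[0.13,-0.19,0],[0.15,-0.21,0],[0.17,-0.23,0],[0.19,-0.25,0],[0.21,-0.27,0],[0.23,-0.29,0],[0.25,-0.31,0],[0.25,-0.31,0]],"twist":[[0,0,0],[0,0,0],[0,0,0],[0,0,0],[0,0,0],[0,0,0],[0,0,0],[0,0,0],[0,0,0],[0,0,0],[0,0,0],[0,0,0],[0,0,0],[0,0,0],[0,0,0]],"fingers":[-1,-1,-1,-1,-1,-1,-1,-1,-1,-1,-1,-1,-1,-1,-1]}'
python3 look.py 4
```

```text
clock: 5.75
position: [0.5143, 0.0749, 0.0149]
ee_rot: [-0.003, 0.707, 0.707, -0.003]
contact_force: [-4.8, 1.1, 2.2]
width: 0.0001
wrist (np.int32(26283), [495.0, 258.0], 0.046, (595.2, 98.1), (80.8, 79.0), 155.02) fence x,y -97.8 54.5 ang -84.8
wrist (np.int32(695), [286.0, 278.0], 0.044, (514.4, 84.0), (27.8, 7.4), 0.28) fence x,y -169.1 13.8 ang 69.9
wrist (np.int32(438), [404.0, 359.0], 0.0456, (559.0, 51.7), (16.7, 5.5), 144.04) fence x,y -116.2 -1.4 ang -73.8
side (np.int32(778), [289.0, 200.0], 0.0453, (587.8, 63.8), (131.7, 82.8), 50.32) fence x,y -93.2 19.7 ang 19.9
scene (np.int32(759), [280.0, 225.0], 0.045, (593.4, 70.1), (133.4, 82.7), 51.79) fence x,y -90.0 27.5 ang 18.4
```

View pics/scene4.png

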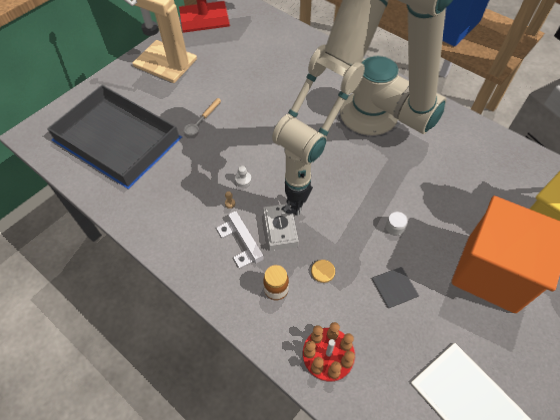

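Block now about (590, 67), 51°. It needs about 24 mm along the fence toward −u and 19° more. Next I push the far short end, left of its middle.

```bash
python3 -m creep '{"slide":[[-0.13,0.1,0],[-0.13,0.1,0],[-0.13,0.1,0.3],[-0.13,0.1,0.57],[0.1,0.4,0.57],[0.4,0.56,0.57],[0.7,0.56,0.57],[0.82,0.57,0.57],[0.82,0.57,0.57],[0.82,0.57,0.57],[0.82,0.57,0.3],[0.82,0.57,0],[0.82,0.57,0],[0.82,0.57,0]],"twist":[[0,0,0],[0,0,0],[0,0,0],[0,0,0],[0,0,0],[0,0,0],[0,0,0],[0,0,0],[0,0,0],[0,0,0],[0,0,0],[0,0,0],[0,0,0],[0,0,0]],"fingers":[-1,-1,-1,-1,-1,-1,-1,-1,-1,-1,-1,-1,-1,-1]}'
python3 look.py 5
```

```text
clock: 7.3
position: [0.6396, 0.1602, 0.0155]
ee_rot: [-0.001, 0.707, 0.707, -0.001]
contact_force: [-0.6, 0.1, -0.6]
width: -0.0004
wrist (np.int32(1489), [503.0, 235.0], 0.0453, (714.7, 182.3), (38.2, 9.8), 100.26) fence x,y -13.9 174.2 ang -30.1
wrist (np.int32(720), [286.0, 278.0], 0.0441, (639.5, 169.2), (28.0, 7.9), 0.15) fence x,y -80.2 136.4 ang 70.0
side (np.int32(789), [289.0, 200.0], 0.0455, (585.6, 65.3), (132.4, 79.7), 49.16) fence x,y -95.8 20.4 ang 21.0
scene (np.int32(374), [273.0, 222.0], 0.0446, (609.4, 54.0), (131.3, 47.5), 41.87) fence x,y -69.5 17.8 ang 28.3
```

View pics/wrist5.png

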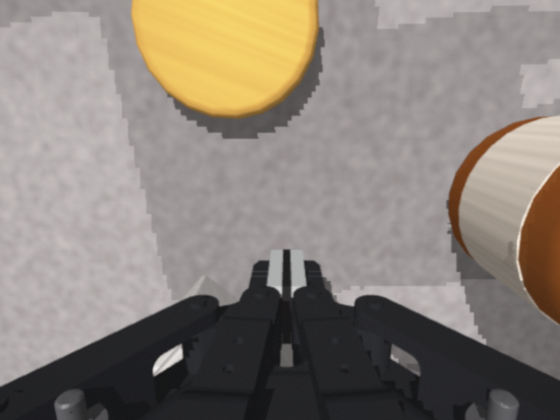

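View pics/side5.png

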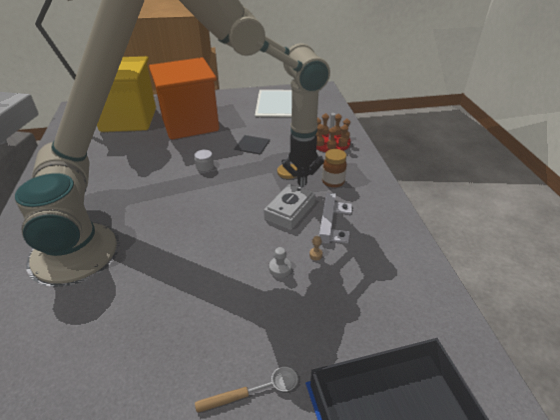

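The wrist view shows the block corner at (205, 280), the lid at (225, 40) and the jar at the right, all clear of the hand. Pushing.

```bash
python3 -m creep '{"slide":[[-0.03,-0.04,0],[-0.06,-0.075,0],[-0.08,-0.1,0],[-0.095,-0.12,0],[-0.11,-0.14,0],[-0.125,-0.16,0],[-0.14,-0.18,0],[-0.155,-0.2,0],[-0.17,-0.22,0],[-0.18,-0.24,0],[-0.195,-0.26,0],[-0.195,-0.26,0]],"twist":[[0,0,0],[0,0,0],[0,0,0],[0,0,0],[0,0,0],[0,0,0],[0,0,0],[0,0,0],[0,0,0],[0,0,0],[0,0,0],[0,0,0]],"fingers":[-1,-1,-1,-1,-1,-1,-1,-1,-1,-1,-1,-1]}'
python3 look.py 6
```

```text
clock: 8.65
position: [0.6131, 0.1226, 0.0161]
ee_rot: [0.0, 0.708, 0.707, 0.002]
contact_force: [2.6, 4.2, 2.1]
width: 0.0001
wrist (np.int32(740), [287.0, 277.0], 0.0444, (612.9, 131.6), (28.1, 8.3), 179.9) fence x,y -92.5 92.0 ang -109.7
side (np.int32(854), [287.0, 205.0], 0.0455, (584.6, 51.9), (158.0, 81.2), 53.47) fence x,y -92.2 7.4 ang 16.7
scene (np.int32(385), [270.0, 217.0], 0.0445, (597.5, 30.3), (127.5, 47.9), 44.26) fence x,y -72.7 -8.5 ang 25.9
```

```bash
python3 -m creep '{"slide":[[0.1,0.12,0],[0.1,0.12,0.1],[0.1,0.12,0.5],[0,0,1],[-0.2,-0.3,1],[-0.3,-0.6,1],[-0.3,-0.7,1],[-0.3,-0.7,1],[-0.3,-0.7,1],[-0.3,-0.7,1]],"twist":[[0,0,0],[0,0,0],[0,0,0],[0,0,0],[0,0,0],[0,0,0],[0,0,0],[0,0,0],[0,0,0],[0,0,0]],"fingers":[-1,-1,-1,-1,-1,-1,-1,-1,-1,-1]}'
python3 look.py 7
```

```text
clock: 9.8
position: [0.5666, 0.0169, 0.165]
ee_rot: [-0.0, 0.707, 0.707, -0.0]
contact_force: [0.3, -0.4, -0.4]
width: -0.0004
wrist (np.int32(16413), [303.0, 161.0], 0.0459, (576.4, 45.9), (124.7, 76.2), 53.33) fence x,y -97.8 -1.0 ang 16.9
side (np.int32(828), [287.0, 205.0], 0.0454, (575.7, 42.5), (131.4, 80.5), 51.94) fence x,y -97.4 -4.4 ang 18.3
scene (np.int32(800), [276.0, 217.0], 0.0448, (580.1, 46.6), (131.5, 83.9), 48.89) fence x,y -94.6 0.9 ang 21.3
```

View pics/wrist7.png

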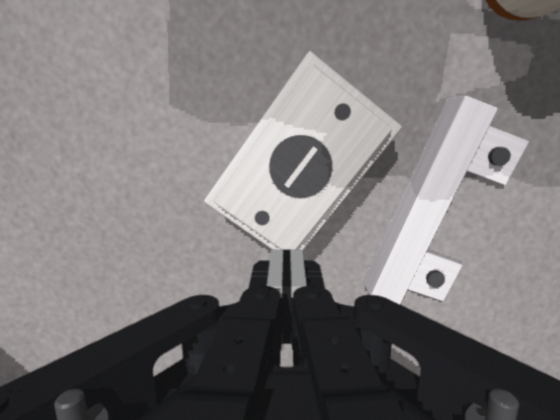

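Clear view: the block spans (205–400, 52–250), the fence front runs (370, 280)–(460, 100). Block in the fence frame is (−98, −1) mm with 17° left. Now the back long face, a little below its middle.

```bash
python3 -m creep '{"slide":[[-0.25,0.2,-0.2],[-0.49,0.4,-0.4],[-0.49,0.4,-0.4],[-0.49,0.4,-0.6],[-0.49,0.4,-0.8],[-0.49,0.4,-1],[-0.49,0.4,-1],[-0.45,0.385,-1],[-0.41,0.37,-1],[-0.37,0.355,-1],[-0.34,0.345,-1],[-0.31,0.335,-1],[-0.28,0.325,-1],[-0.25,0.315,-1],[-0.22,0.305,-1],[-0.19,0.295,-1],[-0.17,0.285,-1],[-0.17,0.285,-1]],"twist":[[0,0,0],[0,0,0],[0,0,0],[0,0,0],[0,0,0],[0,0,0],[0,0,0],[0,0,0],[0,0,0],[0,0,0],[0,0,0],[0,0,0],[0,0,0],[0,0,0],[0,0,0],[0,0,0],[0,0,0],[0,0,0]],"fingers":[-1,-1,-1,-1,-1,-1,-1,-1,-1,-1,-1,-1,-1,-1,-1,-1,-1,-1]}'
python3 look.py 8
```

```text
clock: 11.75
position: [0.5374, 0.0598, 0.0151]
ee_rot: [-0.003, 0.707, 0.707, -0.002]
contact_force: [-6.8, 1.9, 4.2]
width: -0.0006
wrist (np.int32(24296), [484.0, 268.0], 0.0457, (610.8, 74.1), (80.7, 59.7), 157.25) fence x,y -75.0 37.2 ang -87.0
wrist (np.int32(693), [286.0, 278.0], 0.0442, (537.4, 69.1), (27.8, 7.8), 0.29) fence x,y -142.4 7.6 ang 69.9
wrist (np.int32(439), [404.0, 359.0], 0.0472, (581.5, 37.7), (16.4, 5.5), 144.06) fence x,y -90.3 -7.0 ang -73.9
side (np.int32(818), [294.0, 206.0], 0.0456, (592.8, 34.6), (132.5, 77.3), 53.7) fence x,y -78.6 -6.1 ang 16.5
scene (np.int32(743), [270.0, 220.0], 0.045, (599.2, 42.4), (137.9, 82.0), 57.74) fence x,y -75.2 3.4 ang 12.5
```

View pics/wrist8.png

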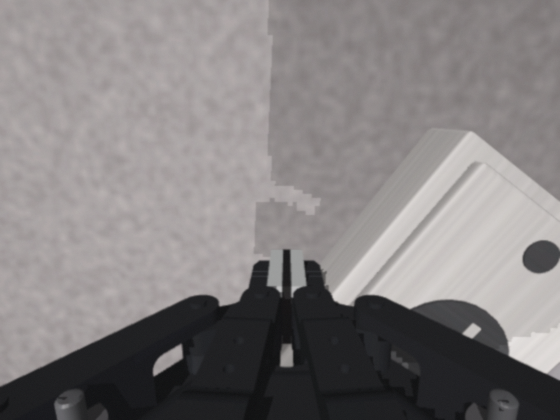

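The fingertips touch the long face near the middle, so it turned only a little. Shifting about 30 mm toward the lower end.

```bash
python3 -m creep '{"slide":[[-0.08,0.05,0],[-0.1,0.05,0],[-0.2,-0.1,0],[-0.2,-0.14,0],[-0.2,-0.14,0],[-0.17,-0.15,0],[-0.14,-0.16,0],[-0.11,-0.17,0],[-0.08,-0.18,0],[-0.05,-0.19,0],[-0.03,-0.2,0],[-0.01,-0.205,0],[0.01,-0.21,0],[0.03,-0.215,0],[0.03,-0.215,0]],"twist":[[0,0,0],[0,0,0],[0,0,0],[0,0,0],[0,0,0],[0,0,0],[0,0,0],[0,0,0],[0,0,0],[0,0,0],[0,0,0],[0,0,0],[0,0,0],[0,0,0],[0,0,0]],"fingers":[-1,-1,-1,-1,-1,-1,-1,-1,-1,-1,-1,-1,-1,-1,-1]}'
python3 look.py 9
```

```text
clock: 13.4
position: [0.5428, 0.0273, 0.0143]
ee_rot: [-0.003, 0.707, 0.707, -0.003]
contact_force: [-5.9, -0.2, 0.3]
width: -0.0001
wrist (np.int32(36948), [489.0, 226.0], 0.046, (620.8, 51.2), (93.4, 77.1), 62.0) fence x,y -57.9 19.0 ang 8.2
wrist (np.int32(685), [286.0, 278.0], 0.0438, (542.8, 36.6), (27.7, 7.4), 0.35) fence x,y -126.3 -21.1 ang 69.9
wrist (np.int32(439), [404.0, 359.0], 0.0457, (587.2, 4.7), (16.6, 5.5), 144.11) fence x,y -73.7 -36.1 ang -73.9
side (np.int32(754), [302.0, 207.0], 0.0456, (613.7, 31.9), (134.2, 76.7), 61.79) fence x,y -58.0 -1.5 ang 8.4
scene (np.int32(776), [266.0, 225.0], 0.0449, (619.3, 39.7), (130.3, 83.8), 60.52) fence x,y -55.4 7.7 ang 9.7
```

View pics/side9.png

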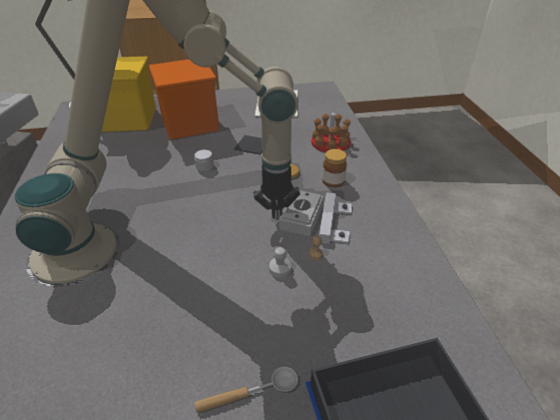

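Block now about (−57, +3), 9° left; its upper corner is nearly at the fence. I continue gently.

```bash
python3 -m creep '{"slide":[[0.02,-0.007,0],[0.04,-0.014,0],[0.055,-0.02,0],[0.07,-0.025,0],[0.085,-0.03,0],[0.1,-0.035,0],[0.1,-0.035,0]],"twist":[[0,0,0],[0,0,0],[0,0,0],[0,0,0],[0,0,0],[0,0,0],[0,0,0]],"fingers":[-1,-1,-1,-1,-1,-1,-1]}'
python3 look.py 10
```

```text
clock: 14.25
position: [0.5563, 0.022, 0.0142]
ee_rot: [-0.004, 0.707, 0.707, -0.004]
contact_force: [-8.1, -1.7, 3.1]
width: 0.0002
wrist (np.int32(42225), [484.0, 214.0], 0.046, (630.8, 52.0), (93.9, 76.9), 68.17) fence x,y -48.7 23.2 ang 2.0
wrist (np.int32(678), [287.0, 279.0], 0.0439, (556.4, 31.6), (27.0, 7.0), 0.45) fence x,y -111.8 -21.2 ang 69.8
wrist (np.int32(441), [404.0, 359.0], 0.0456, (600.7, -0.4), (16.5, 5.5), 144.18) fence x,y -59.3 -36.3 ang -74.0
side (np.int32(690), [307.0, 207.0], 0.0456, (625.8, 33.6), (132.2, 79.6), 64.77) fence x,y -47.2 4.2 ang 5.4
scene (np.int32(772), [264.0, 227.0], 0.045, (630.5, 40.8), (132.8, 83.4), 68.36) fence x,y -45.2 12.5 ang 1.8
```

```bash
python3 -m creep '{"slide":[[0.01,-0.004,0],[0.02,-0.007,0],[0.03,-0.01,0],[0.03,-0.01,0]],"twist":[[0,0,0],[0,0,0],[0,0,0],[0,0,0]],"fingers":[-1,-1,-1,-1]}'
python3 -m creep '{"slide":[[0.01,-0.004,0],[0.015,-0.005,0],[0.015,-0.005,0]],"twist":[[0,0,0],[0,0,0],[0,0,0]],"fingers":[-1,-1,-1]}'

```

```text
clock: 14.8
position: [0.5608, 0.0203, 0.0141]
ee_rot: [-0.004, 0.707, 0.707, -0.004]
contact_force: [-8.1, -2.7, 2.8]
width: 0.0002
clock: 15.1
position: [0.5614, 0.02, 0.014]
ee_rot: [-0.005, 0.707, 0.707, -0.005]
contact_force: [-10.4, -0.8, 5.2]
width: -0.0003
```

Force is rising with almost no motion, so the block is seating. Next I back off and look from above.

```bash
python3 -m creep '{"slide":[[0.02,-0.008,0],[0.03,-0.01,0],[0.03,-0.01,0],[0.03,-0.01,0]],"twist":[[0,0,0],[0,0,0],[0,0,0],[0,0,0]],"fingers":[-1,-1,-1,-1]}'
python3 -m creep '{"slide":[[-0.2,0.07,0],[-0.2,0.07,0],[-0.2,0.07,0.4],[-0.2,0.07,0.8],[-0.1,0,1],[0.1,-0.05,1],[0.25,-0.05,1],[0.25,-0.05,1],[0.25,-0.05,1]],"twist":[[0,0,0],[0,0,0],[0,0,0],[0,0,0],[0,0,0],[0,0,0],[0,0,0],[0,0,0],[0,0,0]],"fingers":[-1,-1,-1,-1,-1,-1,-1,-1,-1]}'
python3 look.py 11
python3 - <<'E'
from rig import optics
from h import *
d=optics.get_image("wrist"); np.savez("pics/w11.npz",**d)
for o in comps(d,.028,.036,(.5,.8,-.15,.2),300): print(o)
E
```

```text
clock: 15.5
position: [0.5615, 0.0198, 0.014]
ee_rot: [-0.009, 0.707, 0.707, -0.007]
contact_force: [-17.8, 2.0, 12.1]
width: 0.0001
clock: 16.4
position: [0.6099, 0.0106, 0.1648]
ee_rot: [-0.0, 0.707, 0.707, -0.0]
contact_force: [-0.2, 0.7, 0.0]
width: 0.0004
wrist (np.int32(16418), [316.0, 163.0], 0.0459, (630.7, 37.4), (124.7, 75.3), 70.2) fence x,y -43.9 9.4 ang 0.0
side (np.int32(813), [307.0, 205.0], 0.0456, (629.7, 33.5), (132.8, 77.7), 69.94) fence x,y -43.5 5.4 ang 0.3
scene (np.int32(851), [263.0, 227.0], 0.0447, (634.2, 39.3), (132.9, 85.2), 68.93) fence x,y -41.2 12.4 ang 1.3
(np.int32(7157), [383.0, 191.0], 0.0326, (682.3, 8.9), (179.2, 29.0), 70.44)
```

View pics/wrist11.png

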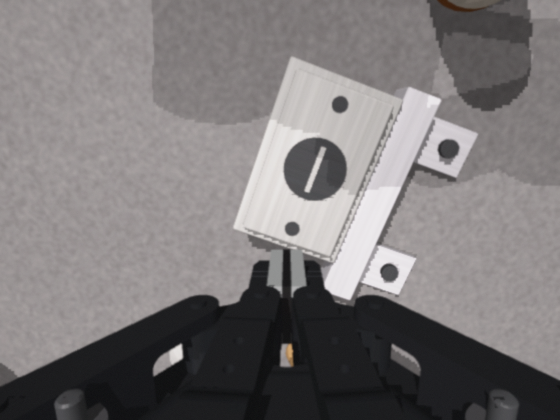

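Flush: in the same image the block is at (−44, +9.5) mm in the fence frame, and the angle differs by about 0.2°. One check of the bystanders before handing in.

```bash
python3 - <<'E'
from rig import optics, telemetry, order
from h import *
d0=dict(np.load("pics/scene0.npz")); d=optics.get_image("scene")
for n,x in(("start",d0),("now",d)):
    print(n); [print(o[2:5]) for o in comps(x,.008,.12,(.2,.85,-.4,.36))]
s=telemetry.get_state(); print(s["clock"],s["contact_force"])
order.sign_off()
E
```

```text
start
(0.0229, (531.3, -154.1), (80.7, 44.1))
(0.0433, (540.6, 76.7), (152.9, 98.6))
(0.023, (620.2, -118.6), (62.4, 29.1))
(0.0294, (710.1, 3.9), (189.8, 80.7))
(0.0478, (362.7, 337.0), (80.1, 49.5))
(0.0128, (619.6, 261.6), (71.0, 68.6))
(0.096, (763.6, 202.3), (97.1, 68.9))
now
(0.0263, (528.8, -154.6), (82.3, 36.6))
(0.0213, (618.2, -120.7), (58.9, 29.1))
(0.0374, (670.3, 22.8), (188.7, 170.5))
(0.0481, (363.8, 336.8), (82.1, 48.5))
(0.013, (619.7, 261.5), (71.4, 68.4))
(0.0959, (763.6, 202.3), (97.1, 68.9))
16.65 [-0.70598513 -0.56526687  0.0611165 ]
the job is handed in; nothing more can be done
```

The die block now lies with one long side flat against the fence. I handed the job in at 16.65 s on the robot's clock, and no verdict came back. I walked the block round with the shut fingertips: one short end first, then a corner of the long side, then the other short end, and finally the long side until it seated. At the end I backed the hand off and lifted it clear.

**Block position:** the last wrist view puts the block's centre at (−44, +9.5) mm in the fence frame, about 0.2° out of square. The limits are −49 to −42 mm, ±22 mm and 2.3°.

**Disagreement between cameras:** the side view gave (−43.5, +5.4) mm and 0.3°. The coarser scene view gave (−41.2, +12.4) mm and 1.3°. That −41.2 is just past the −42 limit, but the block can't sit that close without being inside the fence. The scene camera had also read a few mm too far toward +x, +y throughout, so I trusted the wrist view.

**Other things:** the tamper, stamp, tin, lid and jar are within about 3 mm of where they started, which is measurement noise. I did not measure the scoop or coaster, but the hand never went near them.

**Forces:** the largest wrist force I read, at the end of a move, was about 22 N while pressing the block home. It was about 1 N at hand-in, with the hand above the block and touching nothing.

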